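# Lay a place for slab rolling in the clay class

## Task

Lay the place for rolling out the pat of clay, with things from the kit tray: put the two red-ended guides flat on the board, one along each side of the clay, pointing straight away from you, level with the clay and about 25 mm clear of it; then rest the roller squarely across both guides, about 25 mm behind the clay (on its far side). Stand the blue water pot upright on the board to the left of the left guide and the round cutter, green rim up, to the right of the right guide, both level with the clay. Set everything down gently without dropping it, do not touch the clay, and leave the blue-ended guides where they lie in the tray.

Things in the scene. Friction and masses are not known exactly. Their poses are not given: they have to be found in the camera images.
- board: grey rolling board, fixed, 280 (x) by 400 (y) by 12 mm thick. Origin: centre of its underside, on the table. x points away from the worker (far side), y to the worker's left, z up; 'left', 'right', 'behind' and 'straight' in the goal go by these axes.
- clay: round flat pat of red-brown clay on the board, fixed, 70 mm across, 16 mm thick. Origin: centre of its underside, on the board's top; axes parallel to the board's. It lies up to 25 mm off the board's middle.
- tray: white plastic kit tray, fixed, 310 (x) by 390 (y) mm outside, rim 22 mm above the table, wall and floor 5 mm thick. Origin: centre of its underside, on the table; z up. The guides and the roller lie in it side by side, roughly along its x axis and about 58 mm apart; the pot and the cutter stand one before the other at its +y end. A dark wooden modelling knife, not needed, lies across its far end.
- thick_a: thickness guide: flat wooden strip 200 (x) by 25 (y) by 10 mm thick (z) with red-painted ends; 45 g. Origin: centre of its underside; x along its length. The same as thick_b: either may go on either side.
- thick_b: the other red-ended thickness guide, 200 (x) by 25 (y) by 10 mm; origin and axes as thick_a.
- thin_a: thin guide, 200 (x) by 25 (y) by 5 mm, with blue-painted ends; not wanted, stays in the tray. Origin: centre of its underside; x along its length.
- thin_b: the other blue-ended thin guide, 200 by 25 by 5 mm; stays in the tray; origin and axes as thin_a.
- roller: the wooden roller, a plain pale dowel 220 mm long and 30 mm in diameter, 120 g. Origin: the centre of the dowel, on its axis, 15 mm above what it lies on; x along its length; y and z turn as it rolls. It does not roll away on a level surface unless pushed.
- pot: blue ceramic water pot (empty cup without handle): 60 mm across the mouth, tapering to 48 mm at the foot, 60 mm tall, wall 4 mm; 140 g. Origin: centre of its underside; z up through the mouth.
- cutter: round cutter: open steel ring 56 mm outside diameter, 30 mm tall, wall 2.5 mm, with a green rim at the top; 60 g. Origin: centre of its underside; z up.
Things that resemble listed ones, but are neither listed nor needed, are in the scene too. Of the things that look like the cutter, the middle-sized one is meant.

How it is judged:
By the outcome, as a careful person would: the job done as asked, in the order asked, and still so for the second after the job is handed in, with the robot touching nothing.
It also fails if it takes over 131 s, if anything falls off the work surface, if the arm or the gripper's body presses on something with over 40 N, if the wrist force passes 120 N, or if a joint passes its speed limit or range.

## Robot

A 7-joint arm with a two-finger parallel gripper is mounted at the origin on the work surface. World frame = base frame: x ahead of the robot, y to its left, z up, the work surface at z = 0. Lengths are in mm, angles in degrees, forces in N, time in s.
With the tool pointing down it reaches from about 425 to 925 mm from the base axis. Payload 6.8 kg.
Tool frame: the origin (TCP) lies on the centre line of the jaws, within the pads' length; the fingertips stand 25 mm ahead of it and the grasp point (between the pads) lies 6 mm ahead of it; y points along the fingers, x is the direction in which the jaws open and shut, and the axes are right-handed (so a half turn about y gives the same grasp; the last joint's range is limited). The gripper opens to 85 mm and grips with 20 to 120 N. Pads are 22 mm wide; open, the fingers measure 114 mm over their backs; the gripper's body (76 mm by 85 mm) begins 54 mm behind the grasp point. The pads swing forward as they close: fully open they stand 13 mm farther back than shut.
Start: joints at [56.832, 27.33, 1.283, 89.118, -0.659, 63.558, -4.761], TCP at [306.19, -601.576, 256.308] pointing down, gripper open.
Joint ranges: [-169.35, 169.35], [-19.33, 120.38], [-80.79, 83.38], [13.8, 139.57], [-78.32, 258.32], [9.67, 109.79], [-169.56, 169.56]. Speed limits (degrees/s): [136.94, 136.94, 180, 180, 180, 180, 180].

## Interface

Orientations are given as a 3x3 rotation matrix whose columns are the frame's x, y, z axes.
In Python, from rig import arm, effector, inverse_kinematics, telemetry, optics, job gives the robot as it stands. The module is installed in compiled form; this text tells all that it offers. Calls block until the motion is done:
- arm.movep(position, orientation): joint-space move of the TCP to a pose.
- arm.servo_line(position, frame=None, speed=150): straight line of the TCP; frame=None keeps the orientation; speed is the mean speed in mm/s.
- arm.move_joints(angles): joint-space move.
- effector.move_gripper(opening, newtons=None): opening from 0.0 (shut) to 1.0 (fully open); newtons is the grip in N (None keeps the last); returns when the fingers have stopped.
- arm.sleep(seconds).
- inverse_kinematics(position, orientation): joint angles nearest the present ones, or None.
- telemetry.get_obs(): the state.
- optics.grab_frame(name): name is "side" or "top"; returns a dict with "frame" (384x512x3 uint8, blue, green, red), "range_z" (384x512 float32, mm along the optical axis (not along the pixel's ray), 0 where there is no reading), "vfov" (degrees; the focal length in pixels is half the picture's height over the tangent of half this angle, whatever the lens; pixels are square), "cx", "cy" (the principal point, pixels), "distortion" ([k1, k2, p1, p2, k3] as OpenCV has them; the pictures are not rectified), "T" (4x4, takes a point from camera to world coordinates). Camera axes: x right, y up, looking along -z (the intrinsics and any distortion apply to the point x, -y, -z); pixel columns grow to the right and rows downward; lengths in mm; the calibration is good to about 2 mm. A picture is of the moment at which its call begins.
A pose or a line that the arm cannot do raises arm.MotionError and nothing moves.
- job.hand_in(): hands the job in, once; it reports no verdict.
The state is a dict: "clock": time; "joint_positions": joint angles; "qd": joint speeds; "joint_efforts": joint torques, N m; "eef_pos": TCP position; "tool_rot": TCP orientation; "contact_force": force on the tool from outside, world axes, zero at the start; "moment": the same for the moment, N m; "opening": opening from 0.0 (shut) to 1.0 (fully open).
Only numpy, scipy, OpenCV 4.12 (cv2) and the standard library are available. Lean on these libraries where they do the work, as an engineer would, in place of code of your own. Each camera call takes 0.05 s, during which the arm holds its last target.

## Working session

There is one attempt and no reset: what is moved stays moved. The work goes in short steps, each a Python script; the robot and the scene stay as the last script left them, time stands still between calls to the robot, and variables do not carry over. Pictures are saved under pics/ and viewed, and the job is handed in when it is done.

```bash
mkdir -p pics; ls; cat > h.py <<'E'
import numpy as np, cv2
from rig import arm, effector, inverse_kinematics, telemetry, optics, job
def cam(f):
    h=f["frame"].shape[0]; fl=h/2/np.tan(np.radians(f["vfov"])/2)
    return np.array([[fl,0,f["cx"]],[0,fl,f["cy"]],[0,0,1.]]),np.array(f["distortion"],float),np.array(f["T"],float)
def rays(f,px):
    K,d,T=cam(f); u=cv2.undistortPoints(np.array(px,float).reshape(-1,1,2),K,d).reshape(-1,2)
    r=np.c_[u[:,0],-u[:,1],-np.ones(len(u))]
    return T[:3,3],r@T[:3,:3].T,r
def onplane(f,px,z):
    o,r,_=rays(f,px); s=(z-o[2])/r[:,2]; return o+r*s[:,None]
def cloud(f):
    h,w=f["range_z"].shape; v,u=np.mgrid[:h,:w]
    o,r,_=rays(f,np.c_[u.ravel(),v.ravel()])
    P=o+r*f["range_z"].reshape(-1,1); P[f["range_z"].ravel()==0]=np.nan
    return P.reshape(h,w,3)
E
python3 - <<'E'
from h import *
for n in("top","side"):
    f=optics.grab_frame(n); cv2.imwrite(f"pics/{n}0.png",f["frame"]); np.savez(f"{n}0.npz",**f)
    print(n,f["vfov"],f["cx"],f["cy"],f["distortion"],np.round(f["T"],2).tolist())
o=telemetry.get_obs();print(o["clock"],o["eef_pos"],o["tool_rot"],o["opening"])
E
```

```text
pics
top 48.699083886575465 254.4833497841384 193.7970794047137 [-0.16026017  0.          0.          0.          0.        ] [[-0.03, 1.0, -0.08, 410.14], [-1.0, -0.03, 0.0, -4.78], [-0.0, 0.08, 1.0, 1246.44], [0.0, 0.0, 0.0, 1.0]]
side 57.63148997971035 258.03645056667017 188.13912353422373 [-0.02745798  0.          0.          0.          0.        ] [[0.79, 0.32, -0.53, 88.72], [-0.62, 0.39, -0.68, -548.95], [-0.01, 0.86, 0.51, 458.73], [0.0, 0.0, 0.0, 1.0]]
0.1 [ 305.96635173 -601.11533506  255.42135266] [[ 4.53667078e-01 -8.45064023e-04  8.91170841e-01]
 [-8.91169717e-01  1.41940814e-03  4.53667852e-01]
 [-1.64831352e-03 -9.99998636e-01 -1.09156724e-04]] 1.0005958621593034
```

View pics/top0.png

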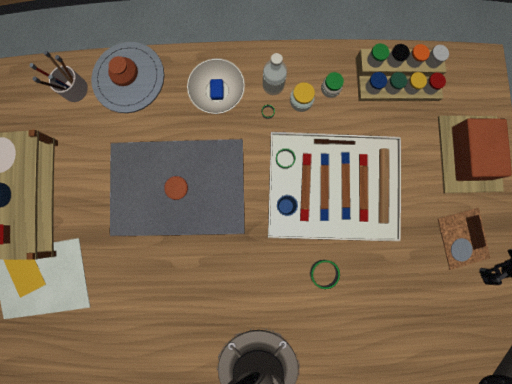

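View pics/side0.png

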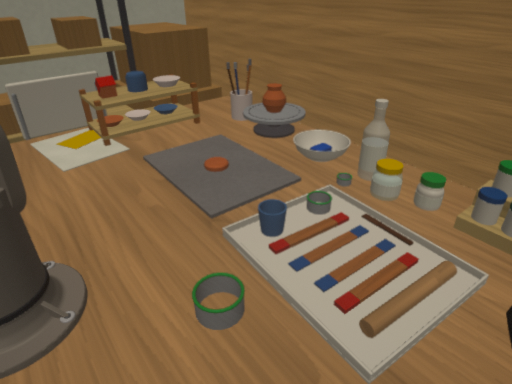

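```bash
cat > m.py <<'E'
from h import *
def load(n): 
    z=np.load(n,allow_pickle=True); return {k:(z[k] if z[k].ndim else float(z[k])) for k in z.files}
def blobs(m,amin):
    n,l,s,c=cv2.connectedComponentsWithStats(m.astype(np.uint8)); return [(c[i],s[i,4],l==i) for i in range(1,n) if s[i,4]>=amin]
E
python3 - <<'E'
from m import *
f=load("top0.npz"); g=f["frame"]; hsv=cv2.cvtColor(g,cv2.COLOR_BGR2HSV).astype(int); H,S,V=hsv[...,0],hsv[...,1],hsv[...,2]
P=cloud(f)
x0,y0,x1,y1=262,125,410,250
def roi(m): q=np.zeros_like(m);q[y0:y1,x0:x1]=m[y0:y1,x0:x1];return q
for nm,m,z in(("red",roi(((H<6)|(H>172))&(S>170)&(V>90)),15),("blue",roi((H>105)&(H<125)&(S>130)&(V>70)),10),("green",(H>60)&(H<85)&(S>100)&(V>60),35)):
    for c,a,l in blobs(m,10): print(nm,np.round(c,1),a,np.round(onplane(f,c,z)[0],1),"depthz",np.round(np.nanmedian(P[l][:,2]),1))
# board
m=(S<60)&(V>50)&(V<110); m[:, 0:100]=0; m[:,255:]=0; m[:130]=0;m[245:]=0
c=max(cv2.findContours(m.astype(np.uint8),cv2.RETR_EXTERNAL,cv2.CHAIN_APPROX_NONE)[0],key=cv2.contourArea)
w=onplane(f,c.reshape(-1,2),12)
print("board",cv2.minAreaRect(w[:,:2].astype(np.float32)))
mc=(H<12)&(S>130)&(V>60); q=np.zeros_like(mc);q[170:205,155:200]=mc[170:205,155:200]
for c,a,l in blobs(q,20):
    cc=cv2.findContours(l.astype(np.uint8),0,1)[0][0].reshape(-1,2); print("clay",c,a,cv2.minEnclosingCircle(onplane(f,cc,28)[:,:2].astype(np.float32)),onplane(f,c,28),np.nanmedian(P[l][:,2]))
# tray white
m=(S<40)&(V>150); m=roi(m)
c=max(cv2.findContours(m.astype(np.uint8),cv2.RETR_EXTERNAL,cv2.CHAIN_APPROX_NONE)[0],key=cv2.contourArea)
print("tray",cv2.minAreaRect(onplane(f,c.reshape(-1,2),22)[:,:2].astype(np.float32)))
print(hsv[180,384],hsv[205,287],hsv[188,176],hsv[200,130],hsv[180,300+8])
def sc(n,a,b,c,d,k):
    return cv2.resize(n[b:d,a:c],None,fx=k,fy=k,interpolation=cv2.INTER_CUBIC)
cv2.imwrite("pics/c1.png",sc(g,255,95,410,285,3))
s=load("side0.npz")["frame"]; cv2.imwrite("pics/c2.png",sc(s,180,160,480,340,2.6))
E
```

```text
red [306.1 159. ] 78 [ 611.1 -161.2   15. ] depthz 15.8
red [363.1 159.8] 74 [ 604.9 -331.2   15. ] depthz 15.2
red [304.  214.3] 79 [ 448.8 -148.9   15. ] depthz 15.6
red [363.3 214.8] 86 [ 442.  -323.8   15. ] depthz 15.2
blue [345.  157.5] 70 [ 613.7 -278.2   10. ] depthz 10.3
blue [324.  158.9] 76 [ 610.8 -215.1   10. ] depthz 10.1
blue [285.3 206. ] 165 [474.7 -95.5  10. ] depthz 10.4
blue [324.1 214.3] 72 [ 447.  -208.3   10. ] depthz 9.9
blue [346. 213.] 77 [ 449.  -273.5   10. ] depthz 10.2
green [380.3  51.5] 205 [ 936.3 -402.6   35. ] depthz 134.7
green [334.2  80.6] 225 [ 843.  -253.3   35. ] depthz 75.5
green [398.6  79.7] 183 [ 845.7 -452.1   35. ] depthz 94.7
green [293.3 156.5] 12 [ 616.  -121.7   35. ] depthz 36.0
green [281.1 165.4] 16 [591.  -85.5  35. ] depthz 31.0
green [324.6 274. ] 124 [ 276.1 -199.9   35. ] depthz 43.7
board ((538.9653930664062, 225.43624877929688), (398.733642578125, 279.04864501953125), 89.6777114868164)
clay [175.67639903 187.53527981] 411 ((535.961181640625, 221.9349822998047), 33.7162971496582) [[535.85797484 221.7331588   28.        ]] 28.026731609123317
tray ((528.493896484375, -242.86639404296875), (386.4435729980469, 308.4056091308594), 86.39105987548828)
[ 15 123 131] [108 153 118] [  8 168 141] [120  10  98] [ 12 166 123]
```

View pics/c1.png

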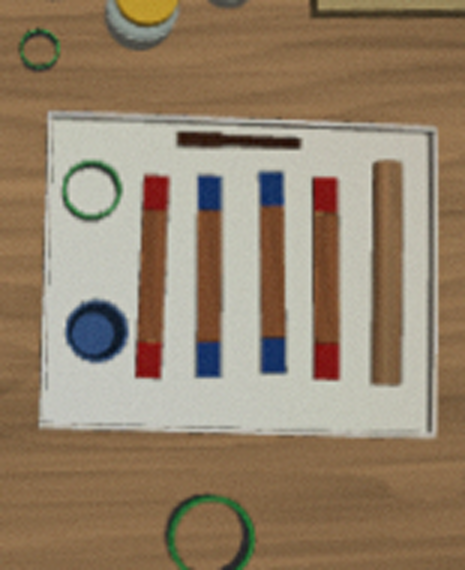

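View pics/c2.png

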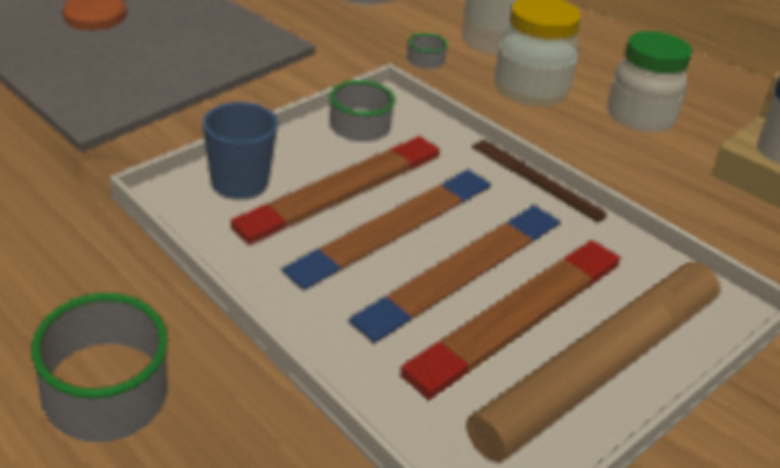

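```bash
python3 - <<'E'
from m import *
f=load("top0.npz"); g=f["frame"]; hsv=cv2.cvtColor(g,cv2.COLOR_BGR2HSV).astype(int); H,S,V=hsv[...,0],hsv[...,1],hsv[...,2]
P=cloud(f)
def roi(m,x0,y0,x1,y1): q=np.zeros_like(m);q[y0:y1,x0:x1]=m[y0:y1,x0:x1];return q
m=roi((S>70)&(H<25),370,140,396,232)
c=max(cv2.findContours(m.astype(np.uint8),0,1)[0],key=cv2.contourArea).reshape(-1,2)
print("roller",cv2.minAreaRect(onplane(f,c,20)[:,:2].astype(np.float32)), "depth top",np.nanpercentile(P[m][:,2],[50,90,98]))
# green mid ring
m=roi((H>45)&(H<90)&(S>40)&(V>40),272,145,300,172)
c=np.vstack([a.reshape(-1,2) for a in cv2.findContours(m.astype(np.uint8),0,1)[0]])
e=cv2.fitEllipse(cv2.convexHull(c)); print("cutter ell",e,m.sum(),onplane(f,e[0],35), cv2.minEnclosingCircle(onplane(f,c,35)[:,:2].astype(np.float32)))
m=roi((H>100)&(H<125)&(S>90),272,190,302,220)
c=max(cv2.findContours(m.astype(np.uint8),0,1)[0],key=cv2.contourArea).reshape(-1,2)
print("pot",cv2.minEnclosingCircle(onplane(f,c,65)[:,:2].astype(np.float32)),cv2.minEnclosingCircle(c))
q=P[192:222,270:305].reshape(-1,3);q=q[q[:,2]>50];print("pot depth",len(q),q.min(0),q.max(0))
q=P[145:172,272:300].reshape(-1,3);q=q[q[:,2]>25];print("cut depth",len(q),q.min(0),q.max(0))
# side view checks
s=load("side0.npz");gs=cv2.cvtColor(s["frame"],cv2.COLOR_BGR2HSV).astype(int);H,S,V=gs[...,0],gs[...,1],gs[...,2]
m=roi(((H<6)|(H>172))&(S>170)&(V>90),230,200,480,320)
Ps=cloud(s)
for c,a,l in blobs(m,10): print("side red",np.round(c,1),a,np.round(np.nanmedian(Ps[l],0),1))
for nm,PP in(("top",P),("side",Ps)):
    q=PP.reshape(-1,3); q=q[(abs(q[:,0]-535)<60)&(abs(q[:,1]-222)<60)&(q[:,2]>22)&(q[:,2]<34)]; print(nm,"clay",len(q),(q.min(0)+q.max(0))/2,q.mean(0),np.ptp(q,0))
# board edges line fits
m=((gs[...,1]<0)); 
hs=hsv; mm=((hs[...,1]<60)&(hs[...,2]>50)&(hs[...,2]<110)); mm[:,:100]=0;mm[:,255:]=0;mm[:130]=0;mm[245:]=0
c=max(cv2.findContours(mm.astype(np.uint8),0,1)[0],key=cv2.contourArea)
c=max(cv2.findContours(mm.astype(np.uint8),0,cv2.CHAIN_APPROX_NONE)[0],key=cv2.contourArea)
w=onplane(f,c.reshape(-1,2),12)[:,:2]
for nm,sel in(("far",(w[:,0]>665)&(abs(w[:,1]-225)<180)),("near",(w[:,0]<412)&(abs(w[:,1]-225)<180)),("left",(w[:,1]>413)&(abs(w[:,0]-539)<120)),("right",(w[:,1]<38)&(abs(w[:,0]-539)<120))):
    vx,vy,px,py=cv2.fitLine(w[sel].astype(np.float32),cv2.DIST_HUBER,0,.01,.01).ravel(); print(nm,sel.sum(),np.degrees(np.arctan2(vy,vx)),px,py)
E
```

```text
roller ((528.5772094726562, -387.897705078125), (27.841707229614258, 220.37635803222656), 86.77096557617188) depth top [33.00454992 36.92227211 38.80818448]
cutter ell ((285.1919860839844, 157.69476318359375), (19.513460159301758, 19.80118751525879), 130.34510803222656) 105 [[613.09997626 -97.99848718  35.        ]] ((613.2662353515625, -98.09573364257812), 28.971702575683594)
pot ((474.8890686035156, -95.73612213134766), 28.104021072387695) ((286.8333435058594, 204.8333282470703), 10.069297790527344)
pot depth 121 [ 446.35599414 -124.82241769   50.91221419] [504.98756354 -68.11651921  71.30756159]
cut depth 93 [ 585.91677337 -126.5362664    25.71335044] [641.82819912 -71.0311021   41.46688283]
side red [339.9 217.7] 98 [ 610.6 -164.8   14.8]
side red [279.  245.4] 160 [ 445.6 -151.4   14.8]
side red [407.8 259.6] 153 [ 603.5 -333.9   16. ]
side red [347.  301.5] 282 [ 438.7 -327.    15.6]
top clay 408 [537.66492547 222.68890697  27.9462944 ] [537.4653459  222.46759597  27.84928404] [64.72057324 62.71210709 11.50537561]
side clay 229 [534.97646617 219.49878613  26.3335256 ] [533.3793828  216.14954884  27.09732335] [64.20005895 65.84608564  8.46465888]
far 119 89.75517 676.41046 224.7281
near 121 89.852974 401.05893 223.37108
left 80 -0.2072063 530.2908 423.62616
right 82 -0.4039013 518.7813 28.16474
```

```bash
cat >> m.py <<'E'
def R(th):
    t=np.radians(th); c,s=np.cos(t),np.sin(t); return np.array([[c,0,-s],[s,0,c],[0,-1,0]],float)
def st(t=""):
    o=telemetry.get_obs(); print(t,"t=%.1f"%o["clock"],"p",np.round(o["eef_pos"],1),"F",np.round(o["contact_force"],1),"open %.3f"%o["opening"]); return o
def touch(x,y,z0,z1,Rm,step=1.5,lim=4,speed=30):
    "guarded descent from z0 to z1; returns obs"
    f0=telemetry.get_obs()["contact_force"][2]; z=z0
    while z>z1:
        z=max(z-step,z1); arm.servo_line([x,y,z],Rm,speed=speed); o=telemetry.get_obs()
        if o["contact_force"][2]-f0>lim: print("touch at",z); break
    return o
E
python3 - <<'E'
from m import *
q0=telemetry.get_obs()["joint_positions"]
for nm,p,ths in(("gA",(529,-156,80),(85.7,-94.3)),("gB",(522,-329,80),(87.4,-92.6)),("pl L",(536,294,80),(89.8,-90.2)),("pl R",(536,149,80),(89.8,-90.2)),("roll tray",(528,-389,80),(86.8,-93.2)),("roll place",(611,221,80),(0,180)),("pot",(474,-97,80),(0,180,90,-90)),("potpl",(536,366,100),(0,180,90,-90)),("cut",(612,-99,80),(0,180,90,-90)),("cutpl",(536,81,80),(0,180,90,-90))):
    for th in ths:
        q=inverse_kinematics(list(p),R(th)); print(nm,th,None if q is None else np.round(q,0))
E
```

```text
gA 85.7 [ 35.  33. -32. 112.  26.  42.  73.]
gA -94.3 [ 12.  29.  -3. 114.   3.  37. -87.]
gB 87.4 [ 49.  38. -31. 103.  26.  47.  92.]
gB -92.6 [ 25.  34.   2. 105.  -2.  41. -65.]
pl L 89.8 [ -2.  42. -45. 103.  37.  51.  25.]
pl L -90.2 [ -16.   36.  -25.  104.   21.   45. -142.]
pl R 89.8 [  9.  36. -41. 111.  32.  45.  40.]
pl R -90.2 [  -6.   31.  -20.  112.   16.   40. -126.]
roll tray 86.8 [ 53.  40. -31.  97.  26.  50.  97.]
roll tray -93.2 [ 29.  37.   3.  99.  -3.  44. -60.]
roll place 0 [ -2.  41. -33.  98.  28.  50. -47.]
roll place 180 [ 17.  57. -69.  97.  57.  68. 113.]
pot 0 [ 23.  26. -23. 122.  17.  35. -12.]
pot 180 [  -6.   25.   12.  123.  -10.   32. -167.]
pot 90 [ 32.  28. -34. 121.  26.  38.  71.]
pot -90 [ 10.  25.  -7. 122.   6.  33. -91.]
potpl 0 [ -3.  48. -56.  97.  45.  61. -74.]
potpl 180 [  3.  55. -68.  97.  55.  69. 100.]
potpl 90 [ -1.  50. -60.  97.  48.  63.  15.]
potpl -90 [ -17.   39.  -33.   98.   26.   51. -150.]
cut 0 [ 21.  36. -24. 103.  20.  45. -13.]
cut 180 [  -8.   35.   16.  105.  -13.   42. -165.]
cut 90 [ 28.  39. -34. 103.  28.  48.  70.]
cut -90 [  7.  34.  -5. 104.   4.  42. -90.]
cutpl 0 [  8.  31. -29. 114.  23.  41. -35.]
cutpl 180 [ 34.  49. -68. 112.  54.  60. 120.]
cutpl 90 [ 16.  34. -40. 113.  31.  44.  48.]
cutpl -90 [  -3.   29.  -16.  114.   13.   38. -117.]
```

```bash
python3 - <<'E'
from m import *
Rm=R(85.7); x,y=529,-156
arm.movep([x,y,150],Rm); effector.move_gripper(0.45,30); st("above")
arm.servo_line([x,y,60],Rm,speed=120); o=st("60")
f=optics.grab_frame("side"); cv2.imwrite("pics/s1.png",cv2.resize(f["frame"][120:320,200:400],None,fx=3,fy=3))
E
```

```text
above t=2.5 p [ 529.  -156.1  150. ] F [ 0.1 -0.8  0.6] open 0.448
60 t=3.4 p [ 529.5 -156.    60.5] F [-1.  -0.6 -0.1] open 0.449
```

View pics/s1.png

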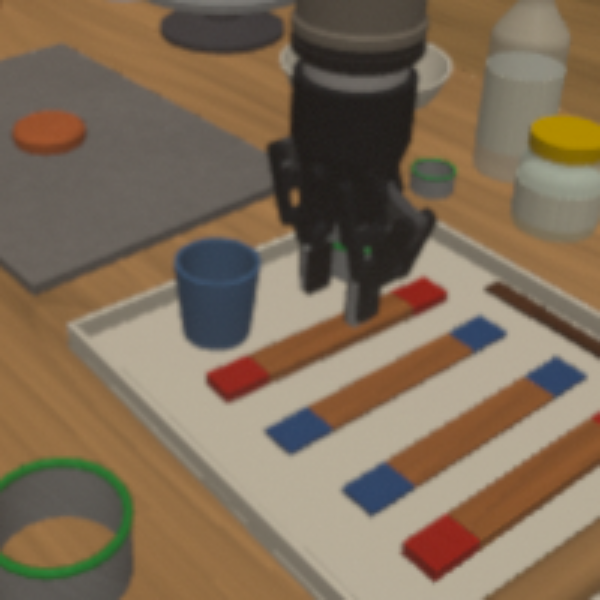

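The picture shows the fingers above the first red guide (its ends at crop pixels (240,380) and (420,293)), with the finger tips at (315,288) and (360,317). They straddle it and are clear of pot and cutter, so I go down guarded.

```bash
python3 - <<'E'
from m import *
Rm=R(85.7); x,y=529,-156
touch(x,y,60,31,Rm,step=4,speed=50); o=st("low")
f=optics.grab_frame("side"); cv2.imwrite("pics/s2.png",cv2.resize(f["frame"][140:290,230:380],None,fx=4,fy=4))
P=cloud(f)
E
```

```text
low t=5.4 p [ 529. -156.   31.] F [0.5 0.1 0.6] open 0.447
```

View pics/s2.png

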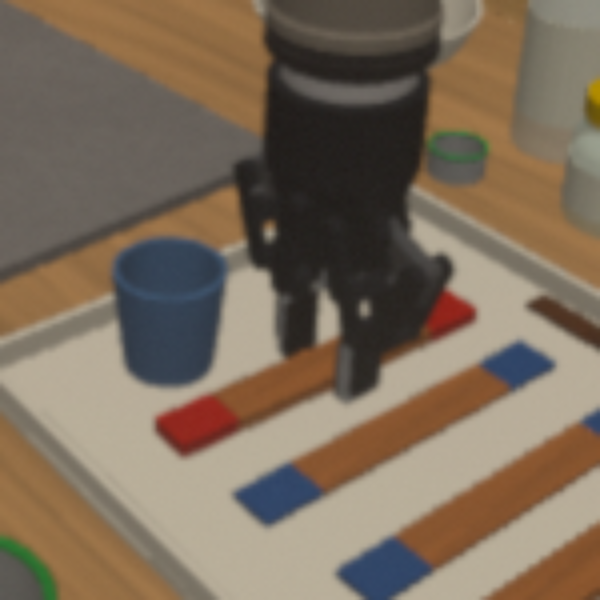

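The fingers straddle the guide (tips at crop (295,350) and (355,390)) just above the tray floor. I close on it and lift.

```bash
python3 - <<'E'
from m import *
Rm=R(85.7); x,y=529,-156
effector.move_gripper(0.0,30); st("closed")
arm.servo_line([x,y,90],Rm,speed=100); o=st("up")
f=optics.grab_frame("side"); cv2.imwrite("pics/s3.png",cv2.resize(f["frame"][100:290,230:420],None,fx=3,fy=3))
E
```

```text
closed t=5.7 p [ 529.2 -156.    31.2] F [-0.7 -0.4  1.9] open 0.281
up t=6.5 p [ 528.6 -156.1   89.7] F [-0.7  0.2 -1.2] open 0.278
```

View pics/s3.png

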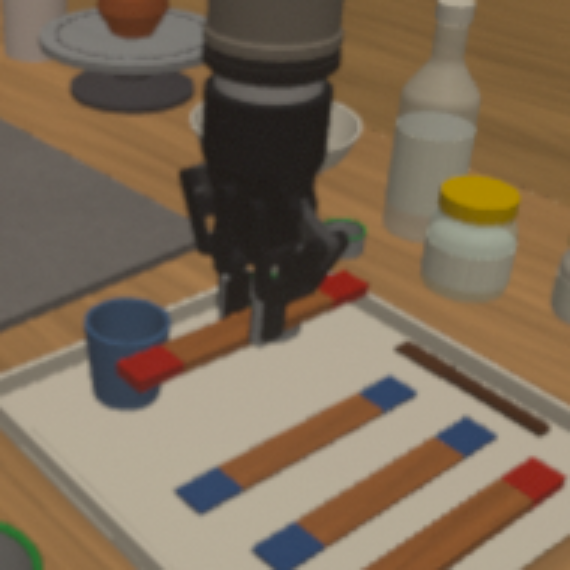

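The guide is held level: its red ends are at crop (150,367) and (343,287). I carry it over the left place and check it with the top camera before lowering.

```bash
cat >> m.py <<'E'
def redends(f,z,box):
    hsv=cv2.cvtColor(f["frame"],cv2.COLOR_BGR2HSV).astype(int); H,S,V=hsv[...,0],hsv[...,1],hsv[...,2]
    m=((H<5)|(H>172))&(S>170)&(V>70); q=np.zeros_like(m); x0,y0,x1,y1=box; q[y0:y1,x0:x1]=m[y0:y1,x0:x1]
    return [(np.round(c,1),a,onplane(f,c,z)[0]) for c,a,l in blobs(q,15)]
def report(e):
    for c,a,p in e: print("  px",c,a,np.round(p,1))
    if len(e)==2:
        d=e[0][2]-e[1][2]; print("  centre",np.round((e[0][2]+e[1][2])[:2]/2,1),"len %.1f"%np.hypot(*d[:2]),"yaw %.2f"%np.degrees(np.arctan(d[1]/d[0])))
E
python3 - <<'E'
from m import *
arm.servo_line([529,-156,150],R(85.7),speed=150)
Rm=R(89.75); x,y=536,294.3
arm.movep([x,y,120],Rm); arm.servo_line([x,y,65],Rm,speed=100); arm.sleep(.3); o=st("hover")
f=optics.grab_frame("top"); cv2.imwrite("pics/t2.png",cv2.resize(f["frame"][120:250,95:260],None,fx=4,fy=4))
zt=o["eef_pos"][2]-26.1+10; report(redends(f,zt,(100,130,250,245)))
E
```

```text
hover t=9.7 p [536.3 294.5  65.5] F [ 0.2 -0.2 -0.7] open 0.281
  px [150.3 159. ] 91 [618.4 291.3  49.4]
```

View pics/t2.png

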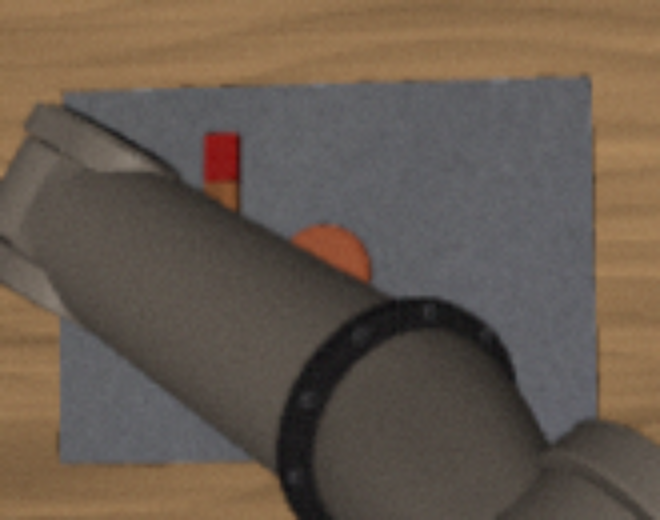

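```bash
python3 - <<'E'
from m import *
f=optics.grab_frame("side"); cv2.imwrite("pics/s4.png",cv2.resize(f["frame"][80:230,110:310],None,fx=4,fy=4))
report(redends(f,49.4,(130,90,300,230)))
E
```

```text
px [227.  140.3] 44 [617.  285.7  49.4]
  px [176.8 155.1] 65 [450.2 286.7  49.4]
  centre [533.6 286.2] len 166.8 yaw -0.36
```

View pics/s4.png

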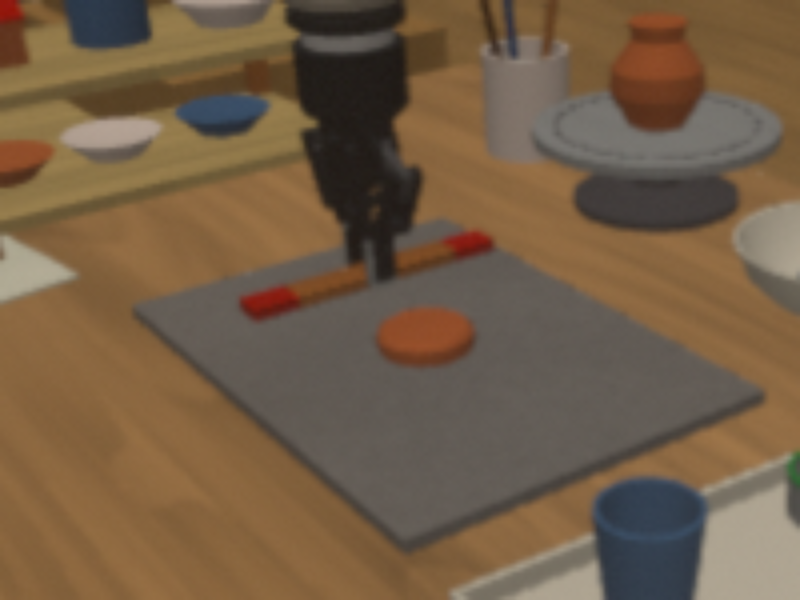

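The side view shows the guide held level and parallel to the board (ends at (177,155) and (227,140) of the full frame). Against the command, the top camera reads about 2.6 mm low in y and 1 mm high in x, so I correct for that and set the guide down.

```bash
python3 - <<'E'
from m import *
Rm=R(89.75); x,y=535,296.9
arm.servo_line([x,y,50],Rm,speed=60)
o=touch(x,y,50,37.6,Rm,step=1.2,lim=2.5,speed=25); st("down")
effector.move_gripper(0.36,30); st("rel")
arm.servo_line([x,y,80],Rm,speed=80); arm.servo_line([x,y,150],Rm,speed=200)
# to guide B
Rb=R(87.4); bx,by=522.5,-327
arm.movep([bx,by,130],Rb); effector.move_gripper(0.45)
arm.sleep(.1)
f=optics.grab_frame("top"); cv2.imwrite("pics/t3.png",cv2.resize(f["frame"][120:250,95:260],None,fx=4,fy=4)); np.savez("t3.npz",**f)
report(redends(f,22,(100,130,250,245))); st()
E
```

```text
touch at 37.99999999999997
down t=12.8 p [535.1 297.   38.2] F [-1.1  0.1  2.6] open 0.285
rel t=13.0 p [534.9 296.8  37.9] F [ 0.5  0.7 -0.5] open 0.359
  px [151.5 161. ] 88 [617.1 294.3  22. ]
  px [151.5 216.6] 95 [453.6 295.2  22. ]
  centre [535.3 294.8] len 163.6 yaw -0.30
 t=16.8 p [ 522.6 -326.9  130. ] F [1.6 0.6 0.2] open 0.445
```

View pics/t3.png

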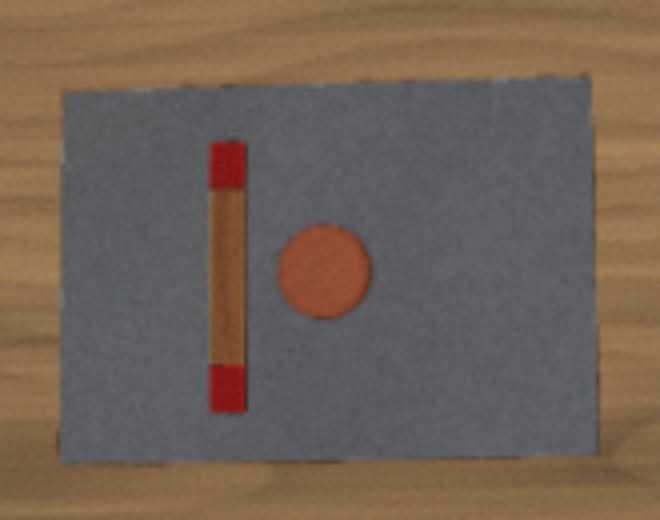

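The left guide lies flat at crop (227,277), beside the clay at (325,272). By the top camera the gap is 25.5 mm, x is off by 0.6 mm and the yaw matches the board. Next is the second red guide.

```bash
python3 - <<'E'
from m import *
Rb=R(87.4); x,y=522.5,-326.3
arm.servo_line([x,y,50],Rb,speed=100)
touch(x,y,50,31,Rb,step=5,speed=50); st("low")
effector.move_gripper(0.0,30); st("closed")
arm.servo_line([x,y,150],Rb,speed=130)
Rm=R(89.75); x,y=535,151.4
arm.movep([x,y,120],Rm); arm.servo_line([x,y,65],Rm,speed=100); arm.sleep(.2); o=st("hover")
f=optics.grab_frame("top"); cv2.imwrite("pics/t4.png",cv2.resize(f["frame"][120:250,95:260],None,fx=4,fy=4))
report(redends(f,o["eef_pos"][2]-16.1,(100,130,250,245)))
s=optics.grab_frame("side"); cv2.imwrite("pics/s5.png",cv2.resize(s["frame"][80:230,110:310],None,fx=4,fy=4))
report(redends(s,o["eef_pos"][2]-16.1,(130,90,310,230)))
E
```

```text
low t=18.8 p [ 522.3 -326.2   30.7] F [0.  0.8 0.4] open 0.449
closed t=19.0 p [ 522.6 -326.3   31.2] F [ 0.5 -0.7  0.3] open 0.282
hover t=22.7 p [535.5 151.6  65.7] F [0.  0.4 0. ] open 0.283
  px [199.7 154.7] 39 [626.2 147.5  49.6]
  px [151.5 161. ] 88 [612.5 287.6  49.6]
  px [151.5 216.5] 96 [452.7 288.5  49.6]
  px [255.5 155.7] 55 [616.8 144.7  49.6]
  px [177.3 163.7] 65 [426.5 236.7  49.6]
  px [202.7 173.9] 89 [449.7 143.7  49.6]
```

View pics/s5.png

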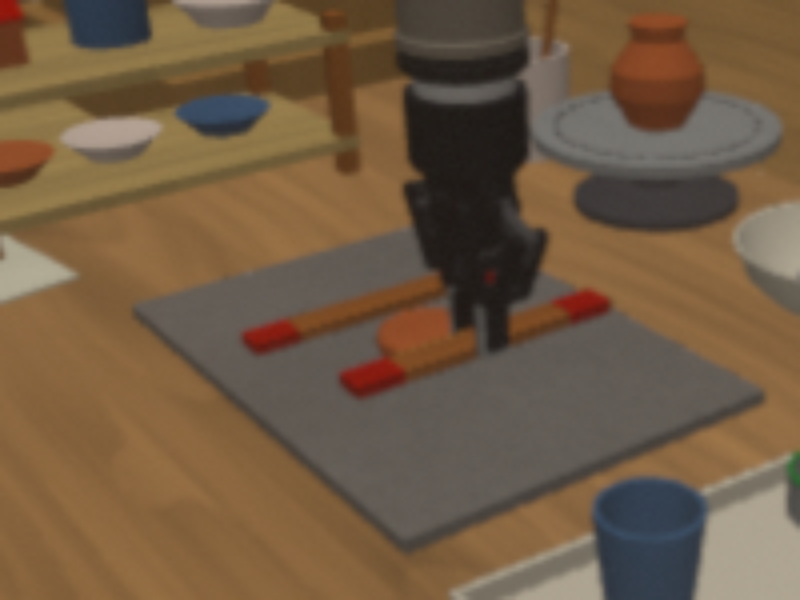

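View pics/t4.png

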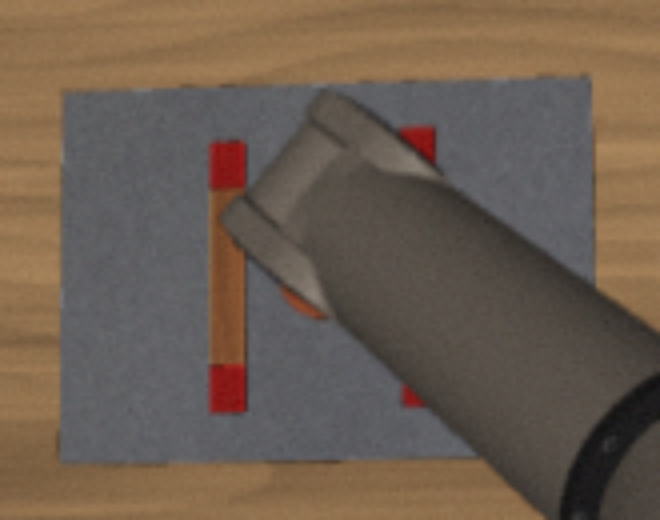

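The second guide is held level over its place, with ends at side crop (372,377) and (580,305), and its near tip stays clear of the clay. I lower it.

```bash
python3 - <<'E'
from m import *
Rm=R(89.75); x,y=534.8,151.4
arm.servo_line([x,y,50],Rm,speed=60)
o=touch(x,y,50,37.6,Rm,step=1.2,lim=2.5,speed=25); st("down")
effector.move_gripper(0.335,30); st("rel")
arm.servo_line([x,y,80],Rm,speed=80); arm.servo_line([x,y,150],Rm,speed=200)
Rb=R(86.8); bx,by=528,-387
arm.movep([bx,by,130],Rb); effector.move_gripper(0.55)
f=optics.grab_frame("top"); cv2.imwrite("pics/t5.png",cv2.resize(f["frame"][120:250,95:260],None,fx=4,fy=4)); np.savez("t5.npz",**f)
report(redends(f,22,(100,130,175,245)));report(redends(f,22,(175,130,250,245))); st()
s=optics.grab_frame("side"); cv2.imwrite("pics/s6.png",cv2.resize(s["frame"][150:340,280:480],None,fx=4,fy=3))
E
```

```text
touch at 37.6
down t=26.0 p [534.9 151.5  38.1] F [-1.3 -1.   6.1] open 0.282
rel t=26.2 p [534.7 151.3  37.5] F [ 0.1 -0.1  0.2] open 0.334
  px [151.5 161. ] 88 [617.1 294.3  22. ]
  px [151.5 216.6] 95 [453.6 295.2  22. ]
  centre [535.3 294.8] len 163.6 yaw -0.32
  px [200.5 159.1] 87 [618.2 148.9  22. ]
  px [201.  215.4] 95 [453.3 149.8  22. ]
  centre [535.8 149.4] len 164.9 yaw -0.33
 t=29.7 p [ 528.2 -386.7  130.1] F [ 0.1  0.3 -0.2] open 0.554
```

View pics/t5.png

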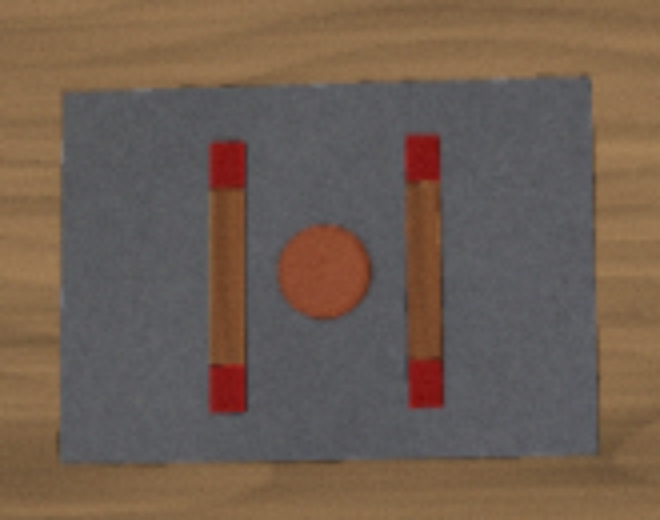

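View pics/s6.png

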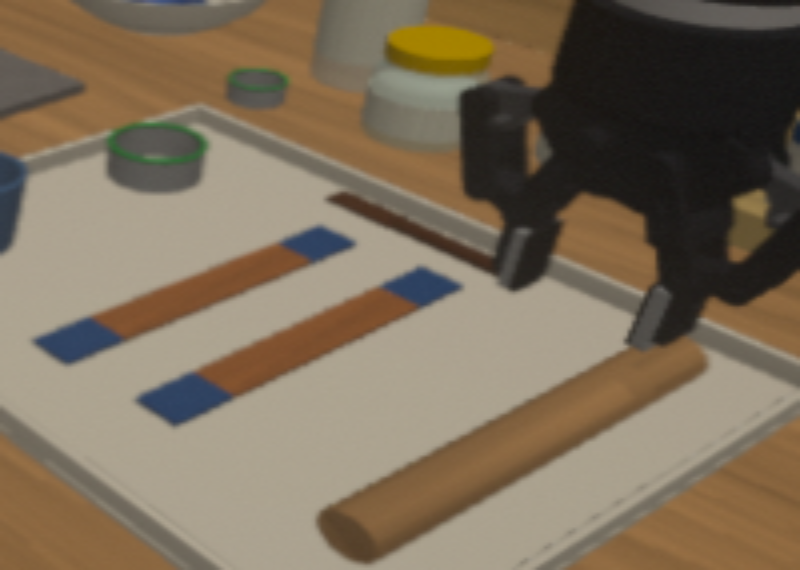

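Both guides lie flat at crop (227,277) and (424,271), and the gaps to the clay are 25.5 and 24.9 mm. The side view shows the roller below the gripper, its ends at crop (350,535) and (680,360), clear of the blue guides. Next I fetch the roller.

```bash
python3 - <<'E'
from m import *
Rb=R(86.8); x,y=528,-386.5
effector.move_gripper(0.48,35)
arm.servo_line([x,y,70],Rb,speed=120)
touch(x,y,70,34,Rb,step=6,speed=60); st("low")
effector.move_gripper(0.0,35); o=st("closed"); zg=o["eef_pos"][2]
arm.servo_line([x,y,160],Rb,speed=130)
Rm=R(-0.25); x,y=610.5,223.8
arm.movep([x,y,150],Rm); arm.servo_line([x,y,85],Rm,speed=100); arm.sleep(.2); o=st("hover")
f=optics.grab_frame("top"); cv2.imwrite("pics/t6.png",cv2.resize(f["frame"][100:250,95:270],None,fx=4,fy=4)); np.savez("t6.npz",**f)
s=optics.grab_frame("side"); cv2.imwrite("pics/s7.png",cv2.resize(s["frame"][70:230,110:310],None,fx=4,fy=3.5)); np.savez("s7.npz",**s)
E
```

```text
low t=32.1 p [ 527.7 -386.3   33.5] F [ 0.8 -0.3  0.4] open 0.478
closed t=32.4 p [ 528.1 -386.5   34.1] F [-0.2 -1.1  0.8] open 0.341
hover t=36.7 p [611.  224.   85.8] F [ 0.1 -0.1 -1.6] open 0.335
```

View pics/t6.png

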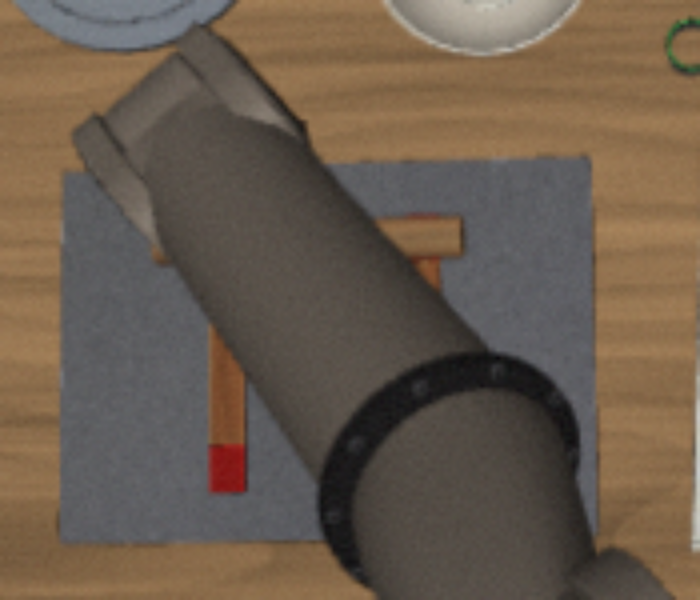

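View pics/s7.png

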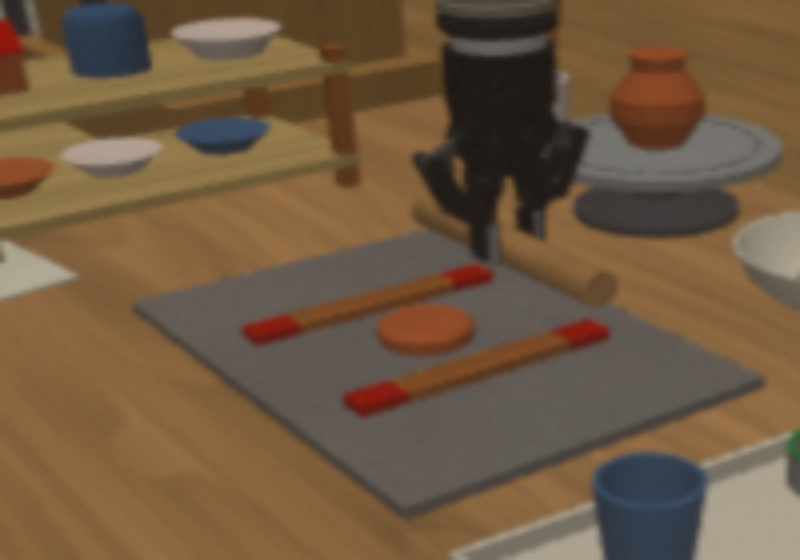

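```bash
python3 - <<'E'
from m import *
f=load("t6.npz")
print(onplane(f,[[95+462/4-.4,100+237/4],[95+153/4-.4,100+262/4]],72))
print(onplane(f,[[200,100+218/4-.4],[200,100+257/4-.4]],72))
E
```

```text
[[608.3342003  115.46046899  72.        ]
 [597.59850203 336.14199913  72.        ]]
[[623.86355948 143.73164556  72.        ]
 [596.14166018 144.09487377  72.        ]]
```

The roller hangs level over the far ends of the guides. Its right end at top crop (462,237) shows it about 4 mm too far left, so I shift it and lower it.

```bash
python3 - <<'E'
from m import *
Rm=R(-0.3); x,y=611,220.3
arm.servo_line([x,y,64],Rm,speed=60)
o=touch(x,y,64,50.4,Rm,step=1.2,lim=2.5,speed=25); st("down")
effector.move_gripper(0.40,30); st("rel")
arm.servo_line([x,y,100],Rm,speed=80); arm.servo_line([x,y,160],Rm,speed=200)
Rb=R(0); bx,by=474,-94
arm.movep([bx,by,160],Rb); effector.move_gripper(1.0)
f=optics.grab_frame("top"); cv2.imwrite("pics/t7.png",cv2.resize(f["frame"][120:250,95:260],None,fx=4,fy=4)); np.savez("t7.npz",**f)
s=optics.grab_frame("side"); cv2.imwrite("pics/s8.png",cv2.resize(s["frame"][70:260,130:370],None,fx=3,fy=3)); np.savez("s8.npz",**s)
st()
E
```

```text
touch at 50.79999999999997
down t=40.1 p [611.2 220.4  51.1] F [ 0.3 -0.1  1.3] open 0.338
rel t=40.3 p [611.  220.3  50.8] F [ 0.4 -0.3 -0.5] open 0.398
 t=43.5 p [474. -94. 160.] F [0.2 0.1 0.8] open 1.002
```

View pics/t7.png

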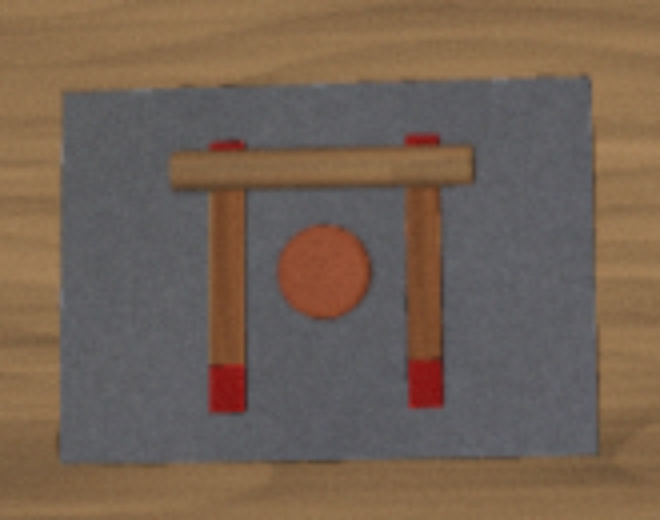

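View pics/s8.png

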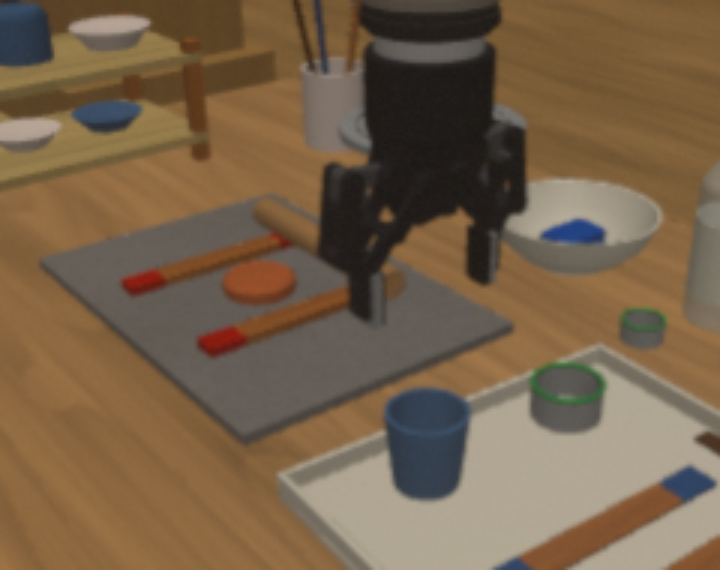

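```bash
python3 - <<'E'
from m import *
f=load("t7.npz"); g=cv2.cvtColor(f["frame"],cv2.COLOR_BGR2HSV).astype(int)
m=((g[...,1]>60)&(g[...,0]<25)); q=np.zeros_like(m); q[150:170,130:220]=m[150:170,130:220]
q=cv2.morphologyEx(q.astype(np.uint8),cv2.MORPH_OPEN,np.ones((1,15),np.uint8))
c=max(cv2.findContours(q,0,1)[0],key=cv2.contourArea).reshape(-1,2); print(cv2.minAreaRect(onplane(f,c,40)[:,:2].astype(np.float32)))
for cols in((140,146),(155,190),(206,211)):
    rows=[np.where(q[:,u])[0] for u in range(*cols)]; print(cols,np.mean([r.min() for r in rows]),np.mean([r.max() for r in rows]), [np.round(onplane(f,[np.mean(cols)-.5,np.mean([k(r) for r in rows])],37)[0],1) for k in(lambda r:r.min()-.5,lambda r:r.max()+.5)])
E
```

```text
((610.3624877929688, 221.781982421875), (222.76300048828125, 30.007688522338867), 89.2931900024414)
(140, 146) 158.0 167.0 [array([625.8, 317.5,  37. ]), array([596.3, 317.4,  37. ])]
(155, 190) 157.0 166.05714285714285 [array([625.8, 230.1,  37. ]), array([596.3, 230.3,  37. ])]
(206, 211) 156.0 165.0 [array([625.4, 125. ,  37. ]), array([596.2, 125.4,  37. ])]
```

The roller rests squarely across both guides: in the top crop it runs from (170,171) to (473,165), centred at x=611 (target 610.9) and y=221.8. Now the pot, which stands at side crop (428,440).

```bash
python3 - <<'E'
from m import *
Rb=R(0); x,y=474.3,-94.3
arm.servo_line([x,y,95],Rb,speed=120)
touch(x,y,95,64,Rb,step=6,speed=60); st("low")
effector.move_gripper(0.0,40); o=st("closed")
arm.servo_line([x,y,90],Rb,speed=80); 
s=optics.grab_frame("side"); cv2.imwrite("pics/s9.png",cv2.resize(s["frame"][110:270,180:380],None,fx=3,fy=3)); st("up")
E
```

```text
low t=45.6 p [474.3 -94.3  64. ] F [ 0.2 -0.9 -0. ] open 1.000
closed t=46.0 p [474.4 -94.4  64.5] F [-0.7  0.4  6. ] open 0.671
up t=46.5 p [474.1 -94.4  89.9] F [ 0.7  0.3 -1.7] open 0.667
```

View pics/s9.png

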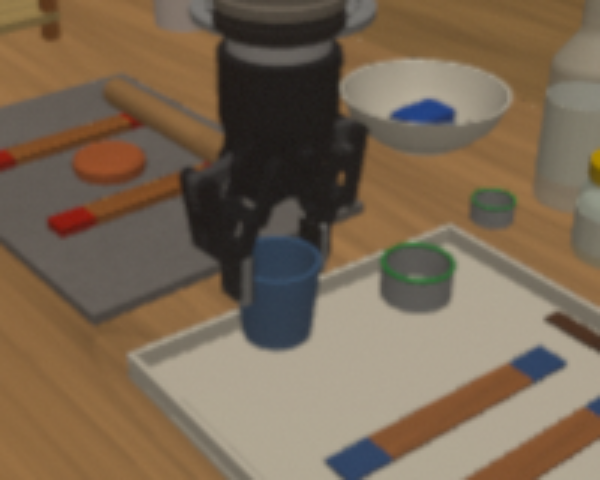

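The pot is lifted upright at crop (282,290). I carry it over the guides, high up.

```bash
python3 - <<'E'
from m import *
Rb=R(0)
arm.servo_line([474.3,-94.3,200],Rb,speed=150)
Rm=R(-0.3); x,y=535.6,368
arm.movep([x,y,200],Rm); arm.servo_line([x,y,95],Rm,speed=120); arm.sleep(.2); st("hover")
s=optics.grab_frame("side"); cv2.imwrite("pics/s10.png",cv2.resize(s["frame"][70:230,110:310],None,fx=3,fy=3)); np.savez("s10.npz",**s)
t=optics.grab_frame("top"); cv2.imwrite("pics/t10.png",cv2.resize(t["frame"][120:250,95:260],None,fx=3,fy=3))
E
```

```text
hover t=50.4 p [536.  368.3  95.8] F [-0.3 -0.2 -1.6] open 0.665
```

View pics/s10.png

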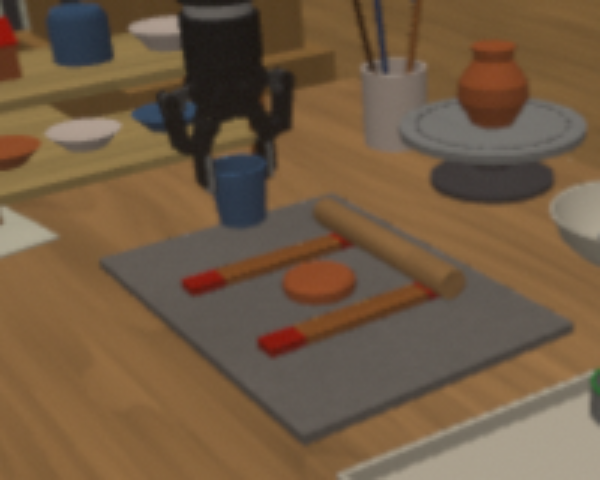

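The pot hangs upright at crop (241,190), left of the left guide and clear of the roller. I lower it guarded.

```bash
python3 - <<'E'
from m import *
Rm=R(-0.3); x,y=535.6,368
arm.servo_line([x,y,78],Rm,speed=60)
o=touch(x,y,78,69,Rm,step=1,lim=3,speed=20); st("down")
effector.move_gripper(0.75,40); st("rel1"); effector.move_gripper(0.95)
arm.servo_line([x,y,110],Rm,speed=80); arm.servo_line([x,y,200],Rm,speed=200)
Rb=R(0)
arm.movep([612.5,-96,150],Rb); effector.move_gripper(1.0)
f=optics.grab_frame("top"); cv2.imwrite("pics/t11.png",cv2.resize(f["frame"][120:250,95:260],None,fx=4,fy=4)); np.savez("t11.npz",**f)
s=optics.grab_frame("side"); cv2.imwrite("pics/s11.png",cv2.resize(s["frame"][70:260,130:370],None,fx=3,fy=3))
hsv=cv2.cvtColor(f["frame"],cv2.COLOR_BGR2HSV).astype(int); m=(hsv[...,0]>100)&(hsv[...,0]<125)&(hsv[...,1]>90); q=np.zeros_like(m);q[160:215,112:148]=m[160:215,112:148]
c=max(cv2.findContours(q.astype(np.uint8),0,1)[0],key=cv2.contourArea).reshape(-1,2); print("pot",cv2.minEnclosingCircle(onplane(f,c,72)[:,:2].astype(np.float32)))
P=cloud(f)[165:210,108:150].reshape(-1,3);P=P[P[:,2]>55];print("depth",len(P),(P.min(0)+P.max(0))/2,P.max(0)); st()
E
```

```text
touch at 71
down t=52.6 p [535.7 368.2  71.6] F [-0.6 -1.4  3.9] open 0.671
rel1 t=52.9 p [535.7 368.   70.9] F [-0.4  0.5  0.5] open 0.751
pot ((534.258544921875, 361.9940185546875), 33.47243881225586)
depth 141 [535.60296844 365.38303907  66.28272578] [563.02196586 395.56059286  77.51214865]
 t=56.5 p [612.6 -95.4 150.1] F [-0.5  0.6  0.9] open 0.998
```

View pics/t11.png

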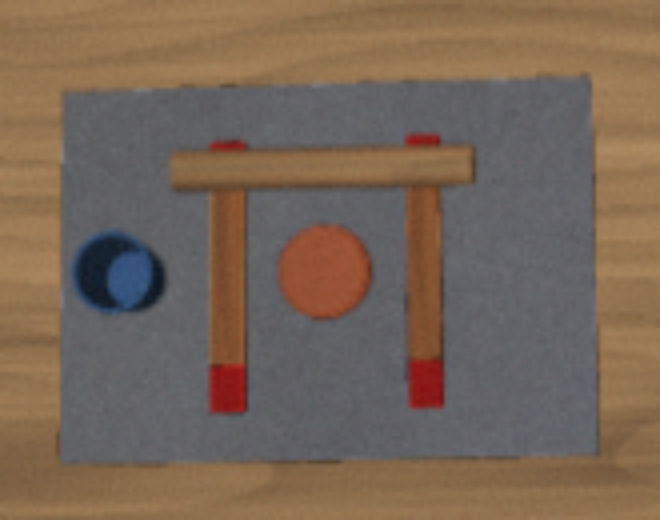

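View pics/s11.png

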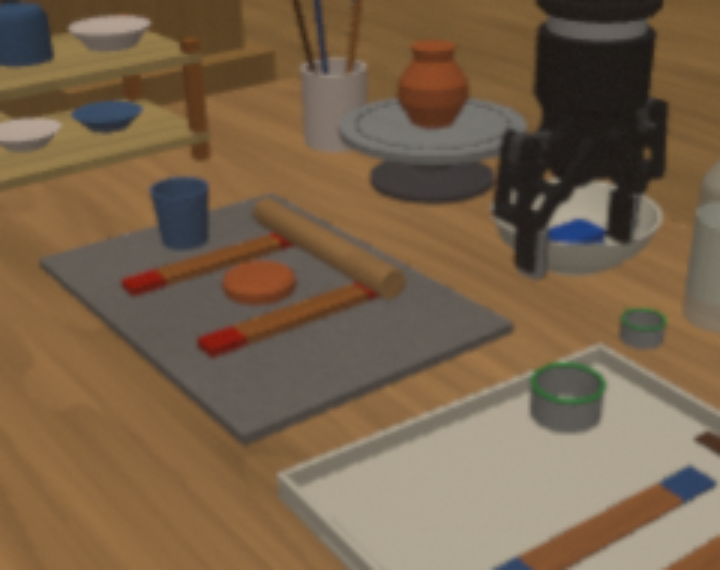

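The pot stands upright left of the left guide (top crop (115,272)), level with the clay: depth centre (535.6, 365.4).

Cutter candidates in the first top frame:
- Small ring at (268,112), on the table.
- Tray ring at (285,158), 57 mm across by measurement.
- Large ring at (324,274), on the table.

The tray ring is the middle-sized one and fits the given 56 mm. I confirm it in an enlarged crop before reaching.

```bash
python3 - <<'E'
from m import *
g=load("top0.npz")["frame"]; cv2.imwrite("pics/cut.png",cv2.resize(g[95:290,258:350],None,fx=3,fy=3,interpolation=cv2.INTER_CUBIC))
f=load("top0.npz")
for nm,pts,z in(("small",[[261.5,112],[274.5,112]],18),("mid",[[275.4,157.7],[295,157.7]],35),("large",[[309.5,274],[340,274]],40)):
    p=onplane(f,pts,z); print(nm,np.linalg.norm(p[0]-p[1]))
E
```

```text
small 38.64247442430252
mid 56.76883707440505
large 87.35371617966135
```

View pics/cut.png

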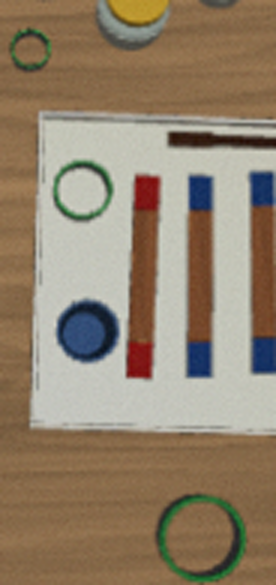

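The crop confirms it. The rings at (30,48), (82,190) and (201,538) measure about 39, 57 and 87 mm, so the tray ring is the one meant.

```bash
python3 - <<'E'
from m import *
Rb=R(0); x,y=612.5,-96
arm.servo_line([x,y,70],Rb,speed=120)
touch(x,y,70,35,Rb,step=6,speed=60); st("low")
effector.move_gripper(0.0,25); o=st("closed")
arm.servo_line([x,y,90],Rb,speed=80); st("up")
arm.servo_line([x,y,150],Rb,speed=150)
Rm=R(-0.3); x,y=535.4,84
arm.movep([x,y,130],Rm); arm.servo_line([x,y,75],Rm,speed=100); arm.sleep(.2); st("hover")
s=optics.grab_frame("side"); cv2.imwrite("pics/s12.png",cv2.resize(s["frame"][90:250,130:330],None,fx=4,fy=3.5))
E
```

```text
low t=58.8 p [612.2 -96.   34.6] F [ 0.2  0.5 -0.7] open 1.003
closed t=59.2 p [612.8 -96.   35.4] F [-0.5 -0.2  3.9] open 0.637
up t=60.0 p [612.2 -96.1  89.7] F [ 0.8 -0.3 -1.2] open 0.637
hover t=62.3 p [535.9  84.1  75.7] F [ 0.3  0.4 -0.9] open 0.636
```

View pics/s12.png

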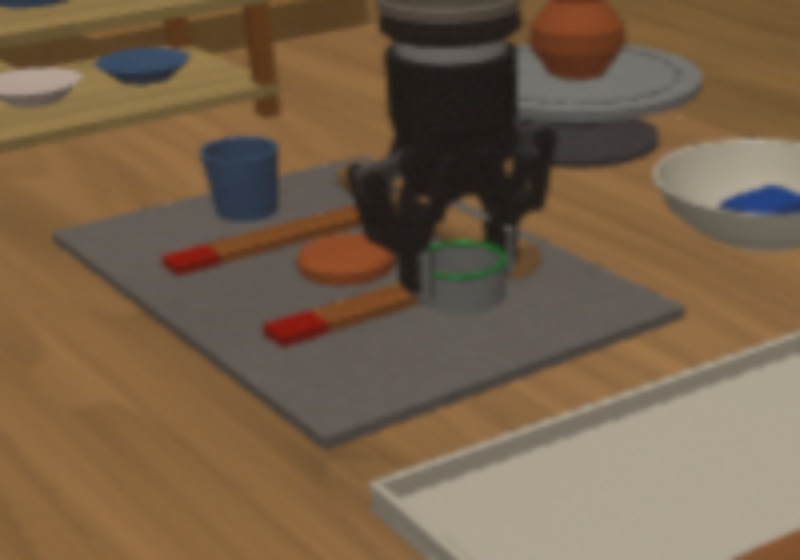

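The cutter is held level, green rim up, at crop (465,275), right of the right guide. I lower it.

```bash
python3 - <<'E'
from m import *
Rm=R(-0.3); x,y=535.4,84
arm.servo_line([x,y,50],Rm,speed=60)
o=touch(x,y,50,41,Rm,step=1,lim=2.5,speed=20); st("down")
effector.move_gripper(0.72,25); st("rel1"); effector.move_gripper(0.95)
arm.servo_line([x,y,90],Rm,speed=80); arm.servo_line([x,y,200],Rm,speed=200)
arm.movep([480,-300,250],R(60)); arm.sleep(.3)
f=optics.grab_frame("top"); cv2.imwrite("pics/t13.png",cv2.resize(f["frame"][120:250,95:260],None,fx=4,fy=4)); np.savez("t13.npz",**f)
s=optics.grab_frame("side"); cv2.imwrite("pics/s13.png",cv2.resize(s["frame"][70:260,110:350],None,fx=3,fy=3))
report(redends(f,22,(100,180,175,245)));report(redends(f,22,(175,180,250,245)))
hsv=cv2.cvtColor(f["frame"],cv2.COLOR_BGR2HSV).astype(int)
m=(hsv[...,0]>45)&(hsv[...,0]<90)&(hsv[...,1]>40)&(hsv[...,2]>40); q=np.zeros_like(m);q[165:210,206:245]=m[165:210,206:245]
c=np.vstack([a.reshape(-1,2) for a in cv2.findContours(q.astype(np.uint8),0,1)[0]]); print("cutter",cv2.minEnclosingCircle(onplane(f,c,42)[:,:2].astype(np.float32)))
P=cloud(f); P=P[150:215,108:245].reshape(-1,3)
for nm,y0,y1,z0 in(("pot",320,410,60),("cutter",50,110,32)):
    p=P[(P[:,1]>y0)&(P[:,1]<y1)&(P[:,2]>z0)&(P[:,0]<585)]; print(nm,len(p),(p.min(0)+p.max(0))/2,np.ptp(p,0))
p=P[(P[:,2]>44)&(P[:,0]>585)]; print("roller",p.mean(0),p.min(0),p.max(0)); st()
E
```

```text
touch at 42
down t=64.9 p [535.6  84.   42.4] F [-1.5 -1.3  5. ] open 0.640
rel1 t=65.2 p [535.4  84.   41.9] F [-0.4  1.1 -0.4] open 0.720
  px [151.5 216.6] 95 [453.6 295.2  22. ]
  px [201.1 215.4] 96 [453.3 149.7  22. ]
cutter ((535.0302124023438, 81.55675506591797), 29.634597778320312)
pot 122 [535.7326904  365.18527355  68.91223719] [54.88169177 57.83599212 16.31626477]
cutter 86 [536.67499544  81.3822796   41.16557874] [55.4454183  54.82749471 13.57805386]
roller [609.66477063 218.52766999  50.25162973] [595.99556969 111.95563131  44.04186304] [624.07842605 328.55153572  57.53893326]
 t=68.9 p [ 480.2 -299.7  250. ] F [-0.2  0.1  0.4] open 0.952
```

View pics/t13.png

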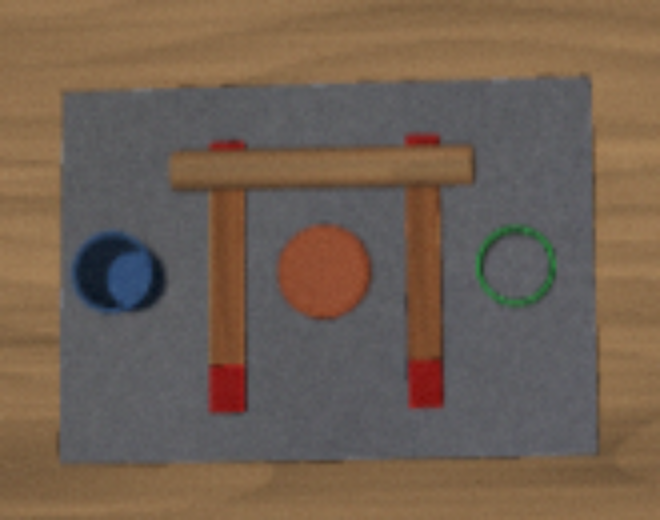

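View pics/s13.png

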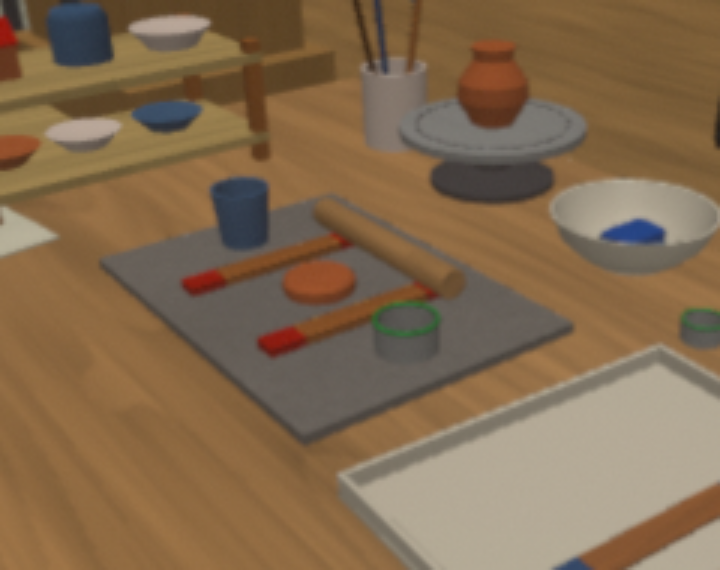

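Both pictures show everything in place: pot (115,272), guides at x=227 and 424, clay (325,272), roller across the far ends, and cutter (516,265) with its green rim up. The arm is well clear, so I hand in.

```bash
python3 -c "
from m import *
job.hand_in(); st()"
```

```text
the job is handed in; nothing more can be done
the job is handed in; nothing more can be done
```

I laid everything out in the order asked and handed the job in at about 69 s of the 131 s allowed. The blue-ended guides were left in the tray.

My last checks, from the top camera:
- **Guides:** about 25.5 mm (left) and 24.9 mm (right) clear of the clay. They are parallel to the board to about 0.1° and level with the clay within 1 mm.
- **Roller:** square across both guides, about 25 mm behind the clay.
- **Pot and cutter:** both upright, with the cutter's green rim up. Both are level with the clay within about 1 mm.
- **Contact:** every piece was lowered until it touched, and the highest force I read while setting down was about 6 N. The clay's position looked unchanged.

**Where checks disagreed:** the top camera read 2–3 mm low in y against the arm, and the side camera differed by a few mm more. I placed everything relative to the clay in the top camera's view to cancel this. The first outline measurement of the pot was about 3 mm off the depth reading in y because it took in the pot's side wall, so I used the depth reading.

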